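# Put the badminton things back in their own places

### The arm

A 6-joint arm with a two-finger parallel gripper is mounted at the origin on the work surface. World frame = base frame: x ahead of the robot, y to its left, z up, the work surface at z = 0. Lengths are in m, angles in rad, forces in N, time in s.
With the tool pointing down it reaches from about 0.3 to 0.775 m from the base axis. Payload 14.6 kg.
Tool frame: the origin (TCP) lies on the centre line of the jaws, within the pads' length; the fingertips stand 19 mm ahead of it and the grasp point (between the pads) is the TCP; y points along the fingers, x is the direction in which the jaws open and shut, and the axes are right-handed (so a half turn about y gives the same grasp; the last joint's range is limited). The gripper opens to 94 mm and grips with 3 to 60 N. Pads are 16 mm wide; open, the fingers measure 119 mm over their backs; the gripper's body (75 mm by 177 mm) begins 78 mm behind the grasp point.
Start: joints at [-1.382, 0.3, 1.521, -0, 1.321, -0.067], TCP at [0.139, -0.532, 0.224] pointing down, gripper open.
Joint ranges: [-3.03, 3.03], [-0.79, 2.21], [0.23, 2.52], [-1.04, 4.18], [0, 3.07], [-2.55, 2.55]. Speed limits (rad/s): [2.22, 2.22, 2.57, 3.14, 3.14, 3.14].

### API

Orientations are given as [roll, pitch, yaw] about the fixed x, y, z axes, in that order (R = Rz(yaw) Ry(pitch) Rx(roll)).
In Python, from station import get_obs, cams, workorder gives the robot as it stands.
- The arm moves only by the shell command python3 -m handwheel 'ROWS' [FORCE]. ROWS is JSON, a list of rows, each an object of numbers: "fingers": the opening, from -1 (shut) to 1 (fully open); "x", "y", "z": the shift along the tool's x, y, z in m; "spin": the turn about the tool's y in degrees. In form: [{"fingers": .., "x": .., "y": .., "z": .., "spin": ..}, ...]. A call has exactly 10 rows; each row is the pose to reach, as a shift and turn from the pose commanded when the call began, along the tool's axes at that moment; what a row does not reach only later rows make up. A row lasts 1/10 s, in which the tool goes at most 50 mm and 8.59 degrees, less where a joint would pass 70% of its speed; a pose out of reach is approached as far as the arm can. A call with a gripper value outside its range is refused whole. The fingers move at their own pace and stop on an object; FORCE is the grip in N (left out, the last holds). Time passes only in rows, so rows that repeat a pose let the fingers close, or fill a call up. It gives the time, the measured TCP pose, the force and the opening at its end, in the units of the state.
- get_obs(): the state, without advancing time (a new reading comes with each control period).
- cams.camera(name): name is "scene" or "top" or "wrist"; returns (picture, depth): 384x512x3 uint8, red, green, blue; 384x512 float32, m along the optical axis (not along the pixel's ray), 0 where there is no reading.
- cams.get_calibration(name): a dict with "fx", "fy", "cx", "cy" (pixels), "dist" ([k1, k2, p1, p2, k3] as OpenCV has them; the pictures are not rectified), "view" (4x4, takes a point from world to camera coordinates). Camera axes: x right, y down, z forward; pixel columns grow to the right and rows downward; lengths in m; the calibration is good to about 2 mm. A picture is of the moment at which its call begins: read the wrist's pose just before it. get_calibration takes no time and is no camera call; for the wrist camera it gives the pose at the moment of the call.
- workorder.hand_in(): hands the job in, once; it reports no verdict.
The state is a dict: "time_s": time; "qpos": joint angles; "joint_vel": joint speeds; "tau": joint torques, N m; "ee_pos": TCP position; "eef_rot": TCP orientation; "force": force on the tool from outside, world axes, zero at the start; "moment": the same for the moment, N m; "grip_width": finger opening in m.
Only numpy, scipy, OpenCV 4.12 (cv2) and the standard library are available. Lean on these libraries where they do the work, as an engineer would, in place of code of your own. Each camera call takes 0.05 s, during which the arm holds its last target. There are 200 camera calls.

### The job

The three badminton things on the shelf have ended up in each other's places: move the shuttlecock to the middle of the round bamboo coaster, the short shuttle tube to the middle of the round steel dish, and the grip case to the middle of the wooden tray with its long side along the tray's long side. Each place holds only one thing, so first set one of the three down on the empty cork mat and let go of it, to free a place. All three end flat on their bases, as they stand now, and the mug, the candle jar and the remote control must not be shifted, nor the tube or the shuttlecock tipped over.

Things in the scene. Friction and masses are not known exactly. Their poses are not given: they have to be found in the camera images.
- shuttlecock: Shuttlecock with a cork base, standing cork up on its white skirt. 86 mm high; the skirt is a closed cone 66 mm across at the bottom, narrowing to 27 mm at 60 mm height; the cork above it, 60 to 86 mm, is 26 mm across (straight to 78 mm, then domed). About 12 g. Origin: centre of its underside, z up along its axis. It starts in the dish.
- tube: Short closed shuttle tube, upright cardboard cylinder with white end caps, 64 mm in diameter, 120 mm high, about 70 g. Origin: centre of its underside, z up along its axis. It starts in the tray.
- case: Hard black plastic grip case, a rounded box 72 mm (its x) by 46 mm (its y), 40 mm high, about 90 g, lying flat. Origin: centre of its underside, z up. It starts on the coaster.
- coaster: Round flat bamboo coaster, 100 mm in diameter, 8 mm thick, no rim, fixed; home of the shuttlecock. Origin: centre of its underside on the shelf top, z up; things stand 8 mm above it.
- dish: Round shallow stainless steel dish, fixed; home of the tube. 104 mm across outside, rim 12 mm high and 5 mm thick; flat inner floor 6 mm above the shelf, 90 mm across. Origin: centre of its underside, z up.
- tray: Rectangular dark wooden tray, fixed; home of the case. Outside 120 mm (its x) by 96 mm (its y), rim 12 mm high and 6 mm thick; flat inner floor 108 by 84 mm, 6 mm above the shelf. Origin: centre of its underside, z up.
- mat: Square cork mat, 110 by 110 mm, 6 mm thick, flat, fixed, empty at the start: the free spot. Origin: centre of its underside, z up.
- mug: White ceramic mug, loose bystander, 72 mm across and 70 mm high, handle towards its +y. Origin: centre of its underside. Leave it where it is.
- jar: Amber glass candle jar with a wooden cap, loose bystander, 66 mm across and 66 mm high. Origin: centre of its underside. Leave it where it is.
- remote: Black remote control, loose bystander lying flat, 150 mm (its x) by 42 mm (its y), 18 mm high. Origin: centre of its underside. Leave it where it is.
There are look-alikes about, which are no part of the job. Leave any blue, purple or turquoise look-alike of the tube alone.

How it is judged:
By the outcome, as a careful person would: the job done as asked, in the order asked, and still so for the second after the job is handed in, with the robot touching nothing.
It also fails if it takes over 120 s, if anything falls off the work surface, if the arm or the gripper's body presses on something with over 40 N, if the wrist force passes 120 N, or if a joint passes its speed limit or range.

## Working session

There is one attempt and no reset: what is moved stays moved. The work goes in short steps, Python scripts to look and compute and a shell command to move; the robot and the scene stay as the last step left them, time stands still between calls to the robot, and variables do not carry over. Pictures are saved under pics/ and viewed, about 12 in all and at most 16, crops included, and the job is handed in when it is done.

```bash
ls; mkdir -p pics; cat > h.py <<'E'
import numpy as np, cv2
from station import get_obs, cams, workorder
from scipy.spatial.transform import Rotation as R
def snap(n):
    K=cams.get_calibration(n); p,d=cams.camera(n); return p,d,K
def save(p,f): cv2.imwrite('pics/'+f,cv2.cvtColor(p,cv2.COLOR_RGB2BGR))
def world(d,K):
    """HxWx3 world points from depth"""
    h,w=d.shape
    uv=np.stack(np.meshgrid(np.arange(w),np.arange(h)),-1).reshape(-1,1,2).astype(np.float64)
    M=np.array([[K['fx'],0,K['cx']],[0,K['fy'],K['cy']],[0,0,1]])
    n=cv2.undistortPoints(uv,M,np.array(K['dist'],float)).reshape(h,w,2)
    P=np.concatenate([n*d[...,None],d[...,None],np.ones((h,w,1))],-1)
    W=P@np.linalg.inv(np.array(K['view'])).T
    W=W[...,:3]; W[d==0]=np.nan
    return W
E
python3 - <<'E'
from h import *
o=get_obs(); print({k:np.round(v,3) for k,v in o.items()})
for n in ('scene','top'):
    p,d,K=snap(n); save(p,n+'0.png'); np.savez('/tmp/'+n,p=p,W=world(d,K),d=d)
    print(n,K['fx'],np.linalg.inv(K['view'])[:3].round(3))
E
```

```text
pics
{'time_s': np.float64(0.0), 'qpos': array([-1.382,  0.3  ,  1.522, -0.   ,  1.321, -0.067]), 'joint_vel': array([-0.002, -0.   ,  0.   ,  0.   , -0.001, -0.   ]), 'tau': array([ 2.0000e-03, -5.3181e+01, -3.5274e+01,  7.1000e-02,  2.4000e-02,
       -0.0000e+00]), 'ee_pos': array([ 0.139, -0.532,  0.224]), 'eef_rot': array([-1.571e+00,  1.000e-03, -1.315e+00]), 'force': array([ 0.735, -0.149,  0.366]), 'moment': array([-0.011, -0.01 , -0.051]), 'grip_width': np.float64(0.094)}
scene 446.44759983561755 [[-0.894  0.261 -0.366  1.005]
 [ 0.449  0.552 -0.703  0.844]
 [ 0.018 -0.792 -0.61   0.839]]
top 349.4013496695132 [[ 0.    -0.997  0.074  0.469]
 [-1.    -0.001 -0.01  -0.063]
 [ 0.01  -0.074 -0.997  0.904]]
```

View pics/top0.png

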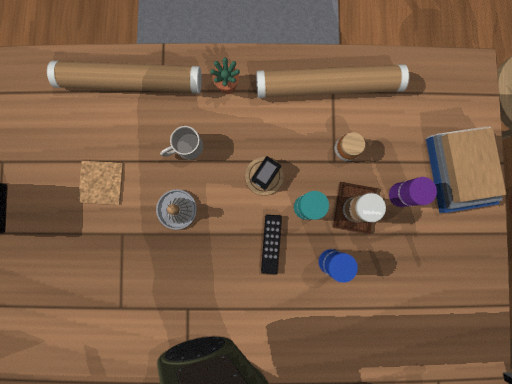

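View pics/scene0.png

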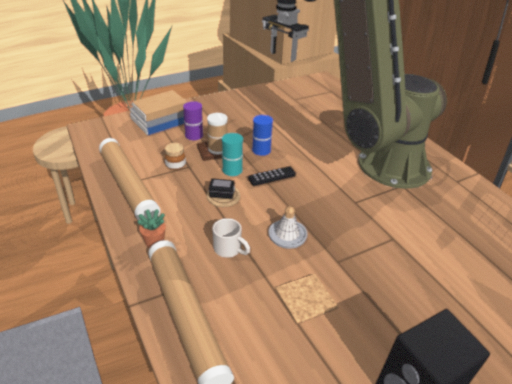

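The top view shows the mat at (102,183), dish with shuttlecock at (177,210) and mug at (185,143). The case on the coaster is at (264,175), the remote at (272,243) and the jar at (350,146). Things that could be taken for the tube: teal (312,206), blue (340,265), purple (413,192), and the white-capped cardboard one in the dark tray (365,208). I choose the white-capped one. Next I measure everything.

```bash
cat > m.py <<'E'
from h import *
def blobs(W,p,lo,hi,minpx=60):
    z=W[...,2]; m=((z>lo)&(z<hi)).astype(np.uint8)
    n,l,s,c=cv2.connectedComponentsWithStats(m)
    for i in range(1,n):
        if s[i,4]<minpx: continue
        P=W[l==i]; (cx,cy),(w,h),a=cv2.minAreaRect(P[:,:2].astype(np.float32)); (ex,ey),r=cv2.minEnclosingCircle(P[:,:2].astype(np.float32))
        print('px',c[i].round(),'n',s[i,4],'rect',np.round([cx,cy,w,h],3),'ang',round(a,1),'circ',np.round([ex,ey,r],3),'z',np.percentile(P[:,2],[5,50,95]).round(3))
E
python3 - <<'E'
from m import *
D=np.load('/tmp/top.npz'); W=D['W'];p=D['p']
print('shelf z',np.nanmedian(W[280:310,100:300,2]))
for lo,hi in((.004,.0095),(.0095,.016),(.016,.03),(.035,.055),(.058,.085),(.085,.105),(.105,.16)):
    print(lo,hi); blobs(W,p,lo,hi)
c=p[110:290,140:450]; save(cv2.resize(c,None,fx=2.5,fy=2.5,interpolation=cv2.INTER_CUBIC),'crop1.png')
E
```

```text
shelf z 0.0003924393505150281
0.004 0.0095
px [187. 143.] n 274 rect [0.672 0.102 0.048 0.053] ang 1.4 circ [0.669 0.1   0.031] z [0.004 0.006 0.008]
px [263. 179.] n 405 rect [ 0.583 -0.097  0.098  0.091] ang 55.6 circ [ 0.586 -0.099  0.05 ] z [0.006 0.008 0.009]
px [100. 182.] n 1633 rect [0.569 0.329 0.12  0.115] ang 85.2 circ [0.57  0.33  0.079] z [0.005 0.007 0.009]
px [351. 208.] n 598 rect [ 0.503 -0.333  0.086  0.114] ang 81.9 circ [ 0.502 -0.336  0.067] z [0.004 0.007 0.009]
px [174. 208.] n 499 rect [0.499 0.127 0.093 0.09 ] ang 89.6 circ [0.499 0.127 0.048] z [0.005 0.007 0.009]
0.0095 0.016
px [434. 175.] n 108 rect [ 0.59  -0.546  0.2    0.004] ang 8.8 circ [ 0.591 -0.547  0.1  ] z [0.01  0.013 0.016]
px [  4. 208.] n 93 rect [0.503 0.579 0.128 0.008] ang 1.9 circ [0.503 0.582 0.064] z [0.01  0.013 0.016]
px [351. 208.] n 315 rect [ 0.503 -0.333  0.096  0.121] ang 80.2 circ [ 0.504 -0.334  0.075] z [0.01  0.012 0.015]
px [175. 210.] n 238 rect [0.499 0.126 0.101 0.102] ang 76.3 circ [0.499 0.126 0.052] z [0.01  0.012 0.015]
0.016 0.03
px [448. 184.] n 502 rect [ 0.601 -0
[... 2444 characters left out ...]
094 0.104]
px [355. 209.] n 64 rect [ 0.497 -0.312  0.059  0.021] ang 7.0 circ [ 0.498 -0.322  0.03 ] z [0.086 0.096 0.104]
px [172. 209.] n 91 rect [0.497 0.12  0.024 0.024] ang 89.6 circ [0.496 0.12  0.013] z [0.086 0.09  0.094]
0.105 0.16
px [421. 191.] n 691 rect [ 0.538 -0.457  0.065  0.064] ang 56.8 circ [ 0.537 -0.457  0.034] z [0.113 0.121 0.123]
px [314. 205.] n 670 rect [ 0.505 -0.207  0.063  0.064] ang 0.2 circ [ 0.505 -0.208  0.033] z [0.118 0.121 0.123]
px [370. 207.] n 722 rect [ 0.5   -0.335  0.066  0.063] ang 89.8 circ [ 0.5   -0.335  0.034] z [0.118 0.127 0.129]
px [342. 267.] n 684 rect [ 0.365 -0.269  0.064  0.063] ang 64.2 circ [ 0.366 -0.27   0.033] z [0.118 0.121 0.123]
```

View pics/crop1.png

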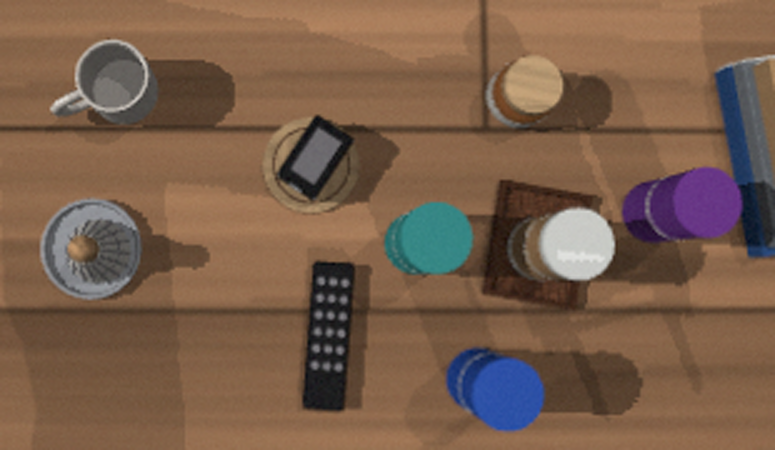

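The crop confirms it: the white-capped cardboard tube stands in the dark tray at (575,245), with the teal, purple and blue tubes around it. The case is on the coaster at (317,158), and the shuttlecock stands cork up in the dish at (85,248).

Plan: case to mat, shuttlecock to coaster, tube to dish, case to tray. First I go above the case and check it with the wrist camera.

```bash
cat >> h.py <<'E'
def go(x,y,z,yawdeg=None):
    """print tool-frame shift to reach a world pose"""
    o=get_obs(); Rm=R.from_euler('xyz',o['eef_rot']); t=Rm.inv().apply(np.array([x,y,z])-o['ee_pos'])
    yaw=np.degrees(o['eef_rot'][2]); s=0 if yawdeg is None else (-(yawdeg-yaw)+180)%360-180
    print('at',o['ee_pos'].round(4),'yaw',round(yaw,2),'-> x %.4f y %.4f z %.4f spin %.1f'%(*t,s))
E
python3 - <<'E'
from h import *
go(.56,-.103,.24,57)
E
```

```text
at [ 0.1391 -0.5319  0.224 ] yaw -75.34 -> x -0.3085 y -0.0157 z 0.5157 spin -132.3
```

```bash
python3 -m handwheel '[{"fingers":1,"x":-0.3085,"y":-0.016,"z":0.5157,"spin":-132},{"fingers":1,"x":-0.3085,"y":-0.016,"z":0.5157,"spin":-132},{"fingers":1,"x":-0.3085,"y":-0.016,"z":0.5157,"spin":-132},{"fingers":1,"x":-0.3085,"y":-0.016,"z":0.5157,"spin":-132},{"fingers":1,"x":-0.3085,"y":-0.016,"z":0.5157,"spin":-132},{"fingers":1,"x":-0.3085,"y":-0.016,"z":0.5157,"spin":-132},{"fingers":1,"x":-0.3085,"y":-0.016,"z":0.5157,"spin":-132},{"fingers":1,"x":-0.3085,"y":-0.016,"z":0.5157,"spin":-132},{"fingers":1,"x":-0.3085,"y":-0.016,"z":0.5157,"spin":-132},{"fingers":1,"x":-0.3085,"y":-0.016,"z":0.5157,"spin":-132}]' 15
python3 -c "
from h import *
go(.56,-.103,.24,57)"
```

```text
time_s: 1.1
ee_pos: [0.4903, -0.1735, 0.2377]
eef_rot: [-1.571, 0.0, 0.191]
force: [0.0, -0.4, 0.6]
grip_width: 0.0939
at [ 0.4903 -0.1735  0.2377] yaw 10.96 -> x 0.0819 y -0.0023 z 0.0559 spin -46.0
```

```bash
python3 -m handwheel '[{"fingers":1,"x":0.082,"y":-0.002,"z":0.056,"spin":-46},{"fingers":1,"x":0.082,"y":-0.002,"z":0.056,"spin":-46},{"fingers":1,"x":0.082,"y":-0.002,"z":0.056,"spin":-46},{"fingers":1,"x":0.082,"y":-0.002,"z":0.056,"spin":-46},{"fingers":1,"x":0.082,"y":-0.002,"z":0.056,"spin":-46},{"fingers":1,"x":0.082,"y":-0.002,"z":0.056,"spin":-46},{"fingers":1,"x":0.082,"y":-0.002,"z":0.056,"spin":-46},{"fingers":1,"x":0.082,"y":-0.002,"z":0.056,"spin":-46},{"fingers":1,"x":0.082,"y":-0.002,"z":0.056,"spin":-46},{"fingers":1,"x":0.082,"y":-0.002,"z":0.056,"spin":-46}]'
python3 - <<'E'
from m import *
go(.589,-.103,.09,57)
p,d,K=snap('wrist'); save(p,'w1.png'); W=world(d,K); print(np.linalg.inv(K['view'])[:3].round(3), np.nanmin(W[...,2]))
for lo,hi in((.005,.0095),(.04,.055)): print(lo); blobs(W,p,lo,hi,200)
E
```

```text
time_s: 2.1
ee_pos: [0.5595, -0.1052, 0.2397]
eef_rot: [-1.571, 0.0, 0.987]
force: [0.5, -0.1, 0.0]
grip_width: 0.0941
at [ 0.5595 -0.1052  0.2397] yaw 56.54 -> x 0.0181 y 0.1497 z -0.0234 spin -0.5
[[ 0.55   0.806  0.217  0.498]
 [ 0.835 -0.532 -0.142 -0.065]
 [ 0.001  0.259 -0.966  0.4  ]] -0.7438488271224247
0.005
px [383.  41.] n 1395 rect [0.505 0.125 0.092 0.083] ang 56.9 circ [0.501 0.126 0.047] z [0.005 0.006 0.008]
px [431. 157.] n 320 rect [0.681 0.11  0.025 0.051] ang 30.0 circ [0.678 0.109 0.027] z [0.005 0.006 0.009]
px [270. 176.] n 1681 rect [ 0.584 -0.097  0.097  0.091] ang 57.7 circ [ 0.588 -0.099  0.05 ] z [0.007 0.008 0.009]
px [ 94. 198.] n 633 rect [ 0.468 -0.329  0.081  0.032] ang 80.2 circ [ 0.463 -0.328  0.041] z [0.005 0.006 0.008]
px [126. 244.] n 699 rect [ 0.551 -0.341  0.041  0.082] ang 15.7 circ [ 0.547 -0.343  0.042] z [0.005 0.006 0.008]
0.04
px [382.  30.] n 492 rect [0.497 0.112 0.031 0.046] ang 88.1 circ [0.497 0.119 0.023] z [0.041 0.047 0.054]
px [ 78. 118.] n 371 rect [ 0.375 -0.254  0.028  0.064] ang 62.8 circ [ 0.369 -0.266  0.032] z [0.041 0.048 0.054]
px [414. 153.] n 340 rect [0.651 0.079 0.026 0.069] ang 50.4 circ [0.66  0.089 0.035] z [0.041 0.048 0.054]
px [453. 162.] n 465 rect [0.678 0.11  0.031 0.064] ang 46.5 circ [0.668 0.099 0.032] z [0.041 0.048 0.054]
px [271. 192.] n 1878 rect [ 0.591 -0.102  0.046  0.073] ang 56.5 circ [ 0.591 -0.102  0.041] z [0.045 0.048 0.049]
px [106. 221.] n 282 rect [ 0.502 -0.314  0.062  0.025] ang 1.4 circ [ 0.502 -0.327  0.031] z [0.041 0.048 0.054]
px [483. 239.] n 758 rect [0.805 0.11  0.019 0.085] ang 4.4 circ [0.809 0.111 0.042] z [0.041 0.048 0.054]
px [293. 337.] n 741 rect [ 0.8   -0.199  0.011  0.133] ang 2.4 circ [ 0.799 -0.199  0.067] z [0.041 0.048 0.054]
```

View pics/w1.png

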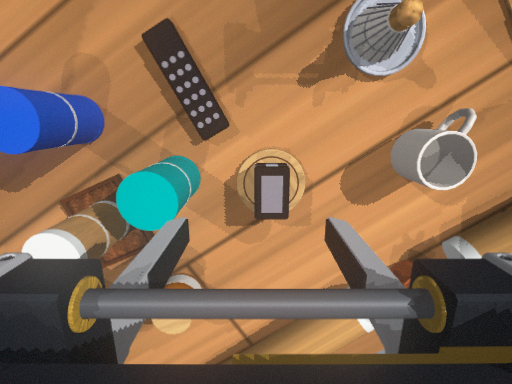

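The wrist view shows the case at (270,190), square to the jaws and well centred. It agrees with the top camera to 2 mm: (0.590,-0.102), short axis at 56.5°. I descend and grasp.

```bash
python3 -c "
from h import *
go(.5905,-.1025,.046,56.5)"
python3 -m handwheel '[{"fingers":1,"x":0.019,"y":0.0,"z":-0.024},{"fingers":1,"x":0.019,"y":0.05,"z":-0.024},{"fingers":1,"x":0.019,"y":0.1,"z":-0.024},{"fingers":1,"x":0.019,"y":0.15,"z":-0.024},{"fingers":1,"x":0.019,"y":0.175,"z":-0.024},{"fingers":1,"x":0.019,"y":0.19,"z":-0.024},{"fingers":1,"x":0.019,"y":0.194,"z":-0.024},{"fingers":1,"x":0.019,"y":0.194,"z":-0.024},{"fingers":0,"x":0.019,"y":0.194,"z":-0.024},{"fingers":-0.3,"x":0.019,"y":0.194,"z":-0.024}]' 15
python3 -c "
from h import *
go(.5905,-.1025,.046,56.5)"
```

```text
at [ 0.5595 -0.1052  0.2397] yaw 56.56 -> x 0.0193 y 0.1937 z -0.0244 spin 0.1
at [ 0.5595 -0.1052  0.2397] yaw 56.56 -> x 0.0193 y 0.1937 z -0.0244 spin 0.1validation failed for argument at $[0]...
```

```bash
python3 -m handwheel '[{"fingers":1,"x":0.019,"y":0.0,"z":-0.024,"spin":0},{"fingers":1,"x":0.019,"y":0.05,"z":-0.024,"spin":0},{"fingers":1,"x":0.019,"y":0.1,"z":-0.024,"spin":0},{"fingers":1,"x":0.019,"y":0.15,"z":-0.024,"spin":0},{"fingers":1,"x":0.019,"y":0.175,"z":-0.024,"spin":0},{"fingers":1,"x":0.019,"y":0.19,"z":-0.024,"spin":0},{"fingers":1,"x":0.019,"y":0.194,"z":-0.024,"spin":0},{"fingers":1,"x":0.019,"y":0.194,"z":-0.024,"spin":0},{"fingers":0,"x":0.019,"y":0.194,"z":-0.024,"spin":0},{"fingers":-0.3,"x":0.019,"y":0.194,"z":-0.024,"spin":0}]' 15
python3 -m handwheel '[{"fingers":-1,"x":0,"y":0,"z":0,"spin":0},{"fingers":-1,"x":0,"y":0,"z":0,"spin":0},{"fingers":-1,"x":0,"y":0,"z":0,"spin":0},{"fingers":-1,"x":0,"y":0,"z":0,"spin":0},{"fingers":-1,"x":0,"y":0,"z":0,"spin":0},{"fingers":-1,"x":0,"y":-0.01,"z":0,"spin":0},{"fingers":-1,"x":0,"y":-0.03,"z":0,"spin":0},{"fingers":-1,"x":0,"y":-0.06,"z":0,"spin":0},{"fingers":-1,"x":0,"y":-0.1,"z":0,"spin":0},{"fingers":-1,"x":0,"y":-0.12,"z":0,"spin":0}]' 15
python3 -c "
from h import *
go(.57,.33,.166,85)"
```

```text
time_s: 3.15
ee_pos: [0.5907, -0.1027, 0.0472]
eef_rot: [-1.573, -0.001, 0.988]
force: [0.3, 0.2, -0.4]
grip_width: 0.0813
time_s: 4.15
ee_pos: [0.5907, -0.1027, 0.1698]
eef_rot: [-1.575, -0.001, 0.988]
force: [0.1, 0.3, -1.2]
grip_width: 0.046
at [ 0.5907 -0.1027  0.1698] yaw 56.6 -> x 0.3498 y 0.0033 z 0.2555 spin -28.4
```

```bash
python3 -m handwheel '[{"fingers":-1,"x":0.35,"y":0,"z":0.2555,"spin":-23},{"fingers":-1,"x":0.35,"y":0,"z":0.2555,"spin":-23},{"fingers":-1,"x":0.35,"y":0,"z":0.2555,"spin":-23},{"fingers":-1,"x":0.35,"y":0,"z":0.2555,"spin":-23},{"fingers":-1,"x":0.35,"y":0,"z":0.2555,"spin":-23},{"fingers":-1,"x":0.35,"y":0,"z":0.2555,"spin":-23},{"fingers":-1,"x":0.35,"y":0,"z":0.2555,"spin":-23},{"fingers":-1,"x":0.35,"y":0,"z":0.2555,"spin":-23},{"fingers":-1,"x":0.35,"y":0,"z":0.2555,"spin":-23},{"fingers":-1,"x":0.35,"y":0,"z":0.2555,"spin":-23}]' 15
python3 -c "
from h import *
go(.57,.33,.046,80)"
```

```text
time_s: 5.15
ee_pos: [0.5681, 0.3342, 0.1659]
eef_rot: [-1.571, -0.001, 1.394]
force: [-0.5, -0.8, -2.3]
grip_width: 0.046
at [0.5681 0.3342 0.1659] yaw 79.84 -> x -0.0039 y 0.1199 z -0.0026 spin -0.2
```

```bash
python3 -m handwheel '[{"fingers":-1,"x":-0.004,"y":0.04,"z":-0.002,"spin":0},{"fingers":-1,"x":-0.004,"y":0.08,"z":-0.002,"spin":0},{"fingers":-1,"x":-0.004,"y":0.1,"z":-0.002,"spin":0},{"fingers":-1,"x":-0.004,"y":0.11,"z":-0.002,"spin":0},{"fingers":-1,"x":-0.004,"y":0.115,"z":-0.002,"spin":0},{"fingers":-1,"x":-0.004,"y":0.118,"z":-0.002,"spin":0},{"fingers":-1,"x":-0.004,"y":0.12,"z":-0.002,"spin":0},{"fingers":-1,"x":-0.004,"y":0.121,"z":-0.002,"spin":0},{"fingers":-1,"x":-0.004,"y":0.121,"z":-0.002,"spin":0},{"fingers":-1,"x":-0.004,"y":0.121,"z":-0.002,"spin":0}]' 15
```

```text
time_s: 6.15
ee_pos: [0.5708, 0.3261, 0.0452]
eef_rot: [-1.571, -0.0, 1.389]
force: [-0.1, 0.1, -2.2]
grip_width: 0.0457
```

```bash
python3 -m handwheel '[{"fingers":-0.5,"x":0,"y":0.001,"z":0,"spin":0},{"fingers":0,"x":0,"y":0.001,"z":0,"spin":0},{"fingers":0.5,"x":0,"y":0.001,"z":0,"spin":0},{"fingers":1,"x":0,"y":0.001,"z":0,"spin":0},{"fingers":1,"x":0,"y":0.001,"z":0,"spin":0},{"fingers":1,"x":0,"y":-0.03,"z":0,"spin":0},{"fingers":1,"x":0,"y":-0.07,"z":0,"spin":0},{"fingers":1,"x":0,"y":-0.12,"z":0,"spin":0},{"fingers":1,"x":0,"y":-0.16,"z":0,"spin":0},{"fingers":1,"x":0,"y":-0.19,"z":0,"spin":0}]' 15
python3 - <<'E'
from m import *
go(.4965,.12,.235,80)
p,d,K=snap('wrist'); save(p,'w2.png'); W=world(d,K)
for lo,hi in((.004,.009),(.0095,.016),(.04,.055),(.083,.1)): print(lo); blobs(W,p,lo,hi,80)
E
```

```text
time_s: 7.15
ee_pos: [0.5708, 0.3261, 0.2381]
eef_rot: [-1.573, -0.002, 1.389]
force: [-0.4, 0.3, -0.2]
grip_width: 0.0939
at [0.5708 0.3261 0.2381] yaw 79.6 -> x -0.2162 y 0.0027 z 0.0359 spin -0.4
0.004
px [436.  92.] n 140 rect [0.512 0.579 0.105 0.003] ang 0.4 circ [0.512 0.58  0.053] z [0.004 0.007 0.009]
px [114. 145.] n 1568 rect [0.501 0.128 0.085 0.093] ang 84.4 circ [0.501 0.125 0.047] z [0.005 0.006 0.008]
px [259. 163.] n 3804 rect [0.57  0.328 0.11  0.11 ] ang 86.8 circ [0.569 0.328 0.076] z [0.005 0.006 0.007]
px [  8. 232.] n 573 rect [ 0.598 -0.062  0.027  0.079] ang 68.0 circ [ 0.593 -0.074  0.04 ] z [0.005 0.008 0.009]
px [112. 266.] n 154 rect [0.681 0.075 0.037 0.013] ang 43.0 circ [0.68  0.075 0.019] z [0.004 0.005 0.008]
0.0095
px [438.  81.] n 327 rect [0.501 0.581 0.007 0.129] ang 89.1 circ [0.501 0.584 0.065] z [0.01  0.013 0.016]
px [108. 143.] n 738 rect [0.501 0.128 0.099 0.102] ang 87.6 circ [0.5   0.126 0.052] z [0.01  0.012 0.013]
px [114. 140.] n 198 rect [0.496 0.139 0.064 0.027] ang 7.6 circ [0.497 0.126 0.032] z [0.01  0.013 0.016]
0.04
px [457.  78.] n 1001 rect [0.501 0.581 0.008 0.13 ] ang 89.6 circ [0.501 0.585 0.065] z [0.041 0.048 0.054]
px [ 94. 146.] n 425 rect [0.499 0.128 0.032 0.045] ang 87.0 circ [0.498 0.121 0.023] z [0.041 0.047 0.054]
px [256. 174.] n 1895 rect [0.571 0.326 0.045 0.071] ang 78.7 circ [0.571 0.326 0.041] z [0.044 0.046 0.047]
px [112. 249.] n 184 rect [0.637 0.106 0.047 0.011] ang 72.0 circ [0.642 0.104 0.024] z [0.041 0.047 0.054]
px [248. 336.] n 2714 rect [0.814 0.268 0.368 0.012] ang 87.2 circ [0.811 0.268 0.184] z [0.041 0.049 0.054]
0.083
px [487.  70.] n 1637 rect [0.501 0.581 0.009 0.13 ] ang 89.5 circ [0.501 0.586 0.065] z [0.084 0.092 0.099]
px [ 64. 152.] n 452 rect [0.498 0.121 0.025 0.025] ang 14.2 circ [0.499 0.121 0.013] z [0.084 0.09  0.092]
```

View pics/w2.png

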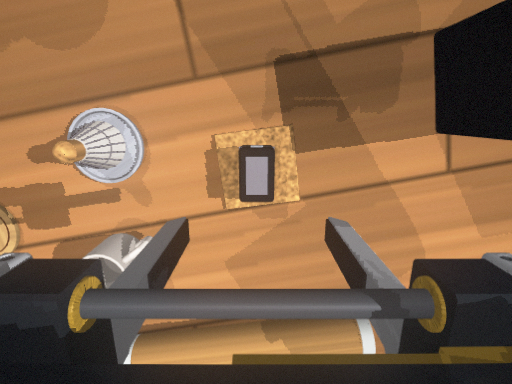

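The case is flat on the mat at (257,173), top at z 0.046. Next is the shuttlecock, seen in the dish at (95,150). I move above it.

```bash
python3 -m handwheel '[{"fingers":1,"x":-0.216,"y":0.003,"z":0.036,"spin":0},{"fingers":1,"x":-0.216,"y":0.003,"z":0.036,"spin":0},{"fingers":1,"x":-0.216,"y":0.003,"z":0.036,"spin":0},{"fingers":1,"x":-0.216,"y":0.003,"z":0.036,"spin":0},{"fingers":1,"x":-0.216,"y":0.003,"z":0.036,"spin":0},{"fingers":1,"x":-0.216,"y":0.003,"z":0.036,"spin":0},{"fingers":1,"x":-0.216,"y":0.003,"z":0.036,"spin":0},{"fingers":0.5,"x":-0.216,"y":0.003,"z":0.036,"spin":0},{"fingers":0.3,"x":-0.216,"y":0.003,"z":0.036,"spin":0},{"fingers":0.3,"x":-0.216,"y":0.003,"z":0.036,"spin":0}]' 6
python3 - <<'E'
from m import *
p,d,K=snap('wrist'); save(p,'w3.png'); W=world(d,K)
for lo,hi in((.0095,.014),(.04,.055),(.072,.082),(.084,.1)): print(lo); blobs(W,p,lo,hi,80)
go(.498,.121,.086)
E
```

```text
time_s: 8.2
ee_pos: [0.4963, 0.1207, 0.2315]
eef_rot: [-1.57, 0.0, 1.39]
force: [0.6, -0.0, -0.8]
grip_width: 0.0734
0.0095
px [ 87. 137.] n 243 rect [ 0.414 -0.096  0.004  0.149] ang 85.7 circ [ 0.414 -0.097  0.075] z [0.01  0.012 0.014]
px [262. 172.] n 813 rect [0.5   0.126 0.103 0.102] ang 80.6 circ [0.5   0.126 0.052] z [0.01  0.012 0.013]
px [ 50. 212.] n 103 rect [ 0.503 -0.189  0.062  0.027] ang 13.2 circ [ 0.506 -0.202  0.031] z [0.01  0.012 0.014]
0.04
px [256. 170.] n 278 rect [0.493 0.121 0.045 0.035] ang 78.6 circ [0.497 0.12  0.023] z [0.041 0.047 0.054]
px [420. 203.] n 1863 rect [0.571 0.325 0.046 0.071] ang 79.7 circ [0.571 0.325 0.041] z [0.043 0.046 0.048]
px [ 31. 220.] n 442 rect [ 0.503 -0.189  0.063  0.028] ang 15.2 circ [ 0.506 -0.202  0.032] z [0.041 0.047 0.054]
px [260. 276.] n 257 rect [0.642 0.097 0.066 0.024] ang 88.2 circ [0.654 0.097 0.033] z [0.041 0.048 0.054]
0.072
px [ 15. 230.] n 306 rect [ 0.505 -0.183  0.053  0.016] ang 4.3 circ [ 0.506 -0.19   0.027] z [0.072 0.077 0.081]
0.084
px [256. 185.] n 382 rect [0.497 0.12  0.025 0.024] ang 79.1 circ [0.497 0.12  0.013] z [0.085 0.09  0.092]
px [  8. 237.] n 356 rect [ 0.505 -0.179  0.041  0.009] ang 3.5 circ [ 0.506 -0.183  0.02 ] z [0.085 0.091 0.099]
at [0.4963 0.1206 0.2315] yaw 79.65 -> x 0.0007 y 0.1455 z -0.0017 spin 0.0
```

```bash
python3 -m handwheel '[{"fingers":0.3,"x":0.001,"y":0.04,"z":-0.001,"spin":0},{"fingers":0.3,"x":0.001,"y":0.08,"z":-0.001,"spin":0},{"fingers":0.3,"x":0.001,"y":0.11,"z":-0.001,"spin":0},{"fingers":0.3,"x":0.001,"y":0.13,"z":-0.001,"spin":0},{"fingers":0.3,"x":0.001,"y":0.14,"z":-0.001,"spin":0},{"fingers":0.3,"x":0.001,"y":0.145,"z":-0.001,"spin":0},{"fingers":0.3,"x":0.001,"y":0.145,"z":-0.001,"spin":0},{"fingers":0.1,"x":0.001,"y":0.145,"z":-0.001,"spin":0},{"fingers":-0.1,"x":0.001,"y":0.145,"z":-0.001,"spin":0},{"fingers":-0.2,"x":0.001,"y":0.145,"z":-0.001,"spin":0}]' 6
python3 -m handwheel '[{"fingers":-0.35,"x":0,"y":0,"z":0,"spin":0},{"fingers":-0.5,"x":0,"y":0,"z":0,"spin":0},{"fingers":-0.7,"x":0,"y":0,"z":0,"spin":0},{"fingers":-1,"x":0,"y":0,"z":0,"spin":0},{"fingers":-1,"x":0,"y":0,"z":0,"spin":0},{"fingers":-1,"x":0,"y":0,"z":0,"spin":0},{"fingers":-1,"x":0,"y":-0.01,"z":0,"spin":0},{"fingers":-1,"x":0,"y":-0.03,"z":0,"spin":0},{"fingers":-1,"x":0,"y":-0.07,"z":0,"spin":0},{"fingers":-1,"x":0,"y":-0.11,"z":0,"spin":0}]' 6
python3 - <<'E'
from m import *
p,d,K=snap('wrist'); save(p,'w4.png'); W=world(d,K)
for lo,hi in((.006,.01),(.1,.13)): print(lo); blobs(W,p,lo,hi,200)
go(.586,-.099,.196)
E
```

```text
time_s: 9.25
ee_pos: [0.4977, 0.1209, 0.0874]
eef_rot: [-1.572, -0.0, 1.389]
force: [0.6, -0.4, 0.4]
grip_width: 0.0407
time_s: 10.25
ee_pos: [0.4969, 0.1208, 0.1984]
eef_rot: [-1.57, 0.0, 1.389]
force: [-0.1, 0.2, -0.2]
grip_width: 0.0254
0.006
px [ 73. 138.] n 246 rect [ 0.414 -0.095  0.003  0.147] ang 86.0 circ [ 0.414 -0.097  0.074] z [0.006 0.008 0.01 ]
px [266. 161.] n 891 rect [0.485 0.134 0.093 0.059] ang 64.2 circ [0.5   0.126 0.047] z [0.006 0.007 0.008]
px [410. 191.] n 1650 rect [0.569 0.328 0.109 0.109] ang 87.1 circ [0.568 0.328 0.074] z [0.006 0.007 0.008]
px [109. 259.] n 2557 rect [ 0.577 -0.105  0.073  0.098] ang 32.6 circ [ 0.586 -0.099  0.05 ] z [0.007 0.008 0.01 ]
0.1
px [256. 180.] n 628 rect [0.484 0.123 0.066 0.04 ] ang 75.8 circ [0.497 0.12  0.034] z [0.119 0.124 0.129]
at [0.4991 0.1212 0.2054] yaw 79.61 -> x -0.2010 y 0.0098 z -0.1251 spin 0.0
```

View pics/w4.png

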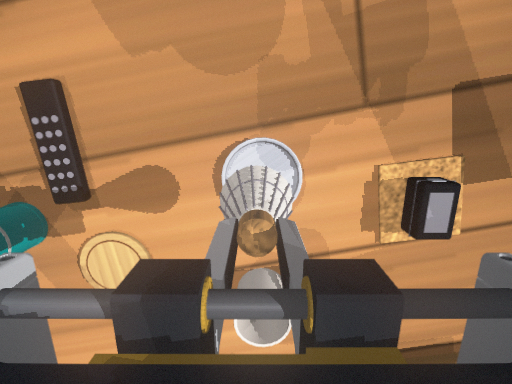

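The shuttlecock is held upright by the cork, at (258,200). I carry it to the coaster, seen at (115,262).

```bash
python3 -m handwheel '[{"fingers":-1,"x":-0.02,"y":0,"z":-0.013,"spin":0},{"fingers":-1,"x":-0.05,"y":0,"z":-0.032,"spin":0},{"fingers":-1,"x":-0.085,"y":0,"z":-0.054,"spin":0},{"fingers":-1,"x":-0.12,"y":0,"z":-0.076,"spin":0},{"fingers":-1,"x":-0.155,"y":0,"z":-0.098,"spin":0},{"fingers":-1,"x":-0.18,"y":0,"z":-0.115,"spin":0},{"fingers":-1,"x":-0.195,"y":0,"z":-0.124,"spin":0},{"fingers":-1,"x":-0.2,"y":0,"z":-0.127,"spin":0},{"fingers":-1,"x":-0.2,"y":0,"z":-0.127,"spin":0},{"fingers":-1,"x":-0.2,"y":0,"z":-0.127,"spin":0}]' 6
python3 - <<'E'
from m import *
p,d,K=snap('wrist'); W=world(d,K)
for lo,hi in((.006,.01),(.1,.2)): print(lo); blobs(W,p,lo,hi,200)
go(.5865,-.099,.09)
E
```

```text
time_s: 11.3
ee_pos: [0.5859, -0.0976, 0.1969]
eef_rot: [-1.571, -0.0, 1.39]
force: [-0.4, 0.6, -0.2]
grip_width: 0.0258
0.006
px [437.  68.] n 2605 rect [0.5   0.128 0.092 0.092] ang 43.2 circ [0.5   0.128 0.047] z [0.006 0.007 0.009]
px [256. 159.] n 2074 rect [ 0.572 -0.096  0.098  0.067] ang 78.8 circ [ 0.587 -0.099  0.05 ] z [0.007 0.008 0.009]
px [ 67. 179.] n 583 rect [ 0.539 -0.342  0.083  0.041] ang 80.8 circ [ 0.549 -0.343  0.042] z [0.006 0.007 0.009]
0.1
px [12.  7.] n 391 rect [ 0.397 -0.263  0.005  0.028] ang 14.7 circ [ 0.395 -0.263  0.014] z [0.101 0.107 0.117]
px [113. 134.] n 5244 rect [ 0.507 -0.207  0.065  0.065] ang 69.2 circ [ 0.506 -0.208  0.033] z [0.113 0.12  0.121]
px [  9. 157.] n 1086 rect [ 0.509 -0.312  0.019  0.056] ang 72.5 circ [ 0.506 -0.32   0.028] z [0.101 0.11  0.122]
px [256. 203.] n 4360 rect [ 0.576 -0.098  0.066  0.046] ang 86.7 circ [ 0.586 -0.099  0.034] z [0.121 0.158 0.199]
at [ 0.586  -0.0976  0.197 ] yaw 79.67 -> x -0.0013 y 0.1070 z -0.0007 spin 0.0
```

```bash
python3 -m handwheel '[{"fingers":-1,"x":-0.001,"y":0.03,"z":-0.001,"spin":0},{"fingers":-1,"x":-0.001,"y":0.06,"z":-0.001,"spin":0},{"fingers":-1,"x":-0.001,"y":0.085,"z":-0.001,"spin":0},{"fingers":-1,"x":-0.001,"y":0.097,"z":-0.001,"spin":0},{"fingers":-1,"x":-0.001,"y":0.102,"z":-0.001,"spin":0},{"fingers":-1,"x":-0.001,"y":0.105,"z":-0.001,"spin":0},{"fingers":-1,"x":-0.001,"y":0.107,"z":-0.001,"spin":0},{"fingers":-1,"x":-0.001,"y":0.107,"z":-0.001,"spin":0},{"fingers":-1,"x":-0.001,"y":0.107,"z":-0.001,"spin":0},{"fingers":-1,"x":-0.001,"y":0.107,"z":-0.001,"spin":0}]' 6
python3 - <<'E'
from h import *
p,d,K=snap('scene'); save(cv2.resize(p[150:240,160:270],None,fx=5,fy=5,interpolation=cv2.INTER_CUBIC),'s1.png')
go(.587,-.099,.0885)
E
```

```text
time_s: 12.35
ee_pos: [0.5872, -0.1, 0.0902]
eef_rot: [-1.572, -0.0, 1.389]
force: [-0.1, 0.4, -0.8]
grip_width: 0.0256
at [ 0.5871 -0.1     0.0901] yaw 79.6 -> x 0.0010 y 0.0016 z 0.0003 spin 0.0
```

View pics/s1.png

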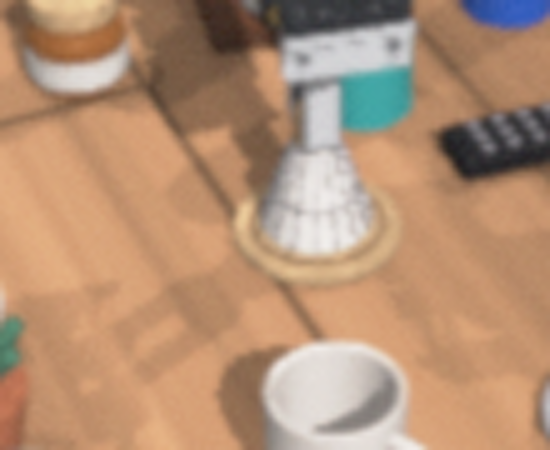

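The shuttlecock stands upright on the coaster at crop (318,200). I lower 1 mm more, open and rise.

```bash
python3 -m handwheel '[{"fingers":-1,"x":0.001,"y":0.001,"z":0,"spin":0},{"fingers":-1,"x":0.001,"y":0.0015,"z":0,"spin":0},{"fingers":-0.35,"x":0.001,"y":0.0015,"z":0,"spin":0},{"fingers":-0.2,"x":0.001,"y":0.0015,"z":0,"spin":0},{"fingers":0,"x":0.001,"y":0.0015,"z":0,"spin":0},{"fingers":0.3,"x":0.001,"y":0.0015,"z":0,"spin":0},{"fingers":0.5,"x":0.001,"y":0.0015,"z":0,"spin":0},{"fingers":0.5,"x":0.001,"y":-0.03,"z":0,"spin":0},{"fingers":0.5,"x":0.001,"y":-0.07,"z":0,"spin":0},{"fingers":0.5,"x":0.001,"y":-0.11,"z":0,"spin":0}]' 6
python3 -m handwheel '[{"fingers":1,"x":0.001,"y":-0.04,"z":0,"spin":0},{"fingers":1,"x":0.001,"y":-0.06,"z":0,"spin":0},{"fingers":1,"x":0.001,"y":-0.06,"z":0,"spin":0},{"fingers":1,"x":0.001,"y":-0.06,"z":0,"spin":0},{"fingers":1,"x":0.001,"y":-0.06,"z":0,"spin":0},{"fingers":1,"x":0.001,"y":-0.06,"z":0,"spin":0},{"fingers":1,"x":0.001,"y":-0.06,"z":0,"spin":0},{"fingers":1,"x":0.001,"y":-0.06,"z":0,"spin":0},{"fingers":1,"x":0.001,"y":-0.06,"z":0,"spin":0},{"fingers":1,"x":0.001,"y":-0.06,"z":0,"spin":0}]' 15
python3 - <<'E'
from m import *
p,d,K=snap('wrist'); W=world(d,K); save(p,'w5.png')
for lo,hi in((.006,.01),(.0105,.014),(.045,.05),(.08,.15)): print(lo); blobs(W,p,lo,hi,100)
go(.501,-.335,.26,-10)
E
```

```text
time_s: 13.4
ee_pos: [0.5869, -0.0989, 0.2009]
eef_rot: [-1.57, -0.0, 1.389]
force: [0.1, 0.1, 0.1]
grip_width: 0.0705
time_s: 14.4
ee_pos: [0.5873, -0.098, 0.2597]
eef_rot: [-1.571, -0.0, 1.389]
force: [0.0, -0.6, -0.8]
grip_width: 0.0941
0.006
px [116.  39.] n 109 rect [ 0.378 -0.256  0.03   0.064] ang 52.9 circ [ 0.37  -0.267  0.032] z [0.006 0.008 0.01 ]
px [410.  75.] n 1671 rect [0.5   0.128 0.091 0.092] ang 79.8 circ [0.499 0.127 0.048] z [0.006 0.007 0.009]
px [ 98. 153.] n 676 rect [ 0.506 -0.335  0.085  0.108] ang 82.1 circ [ 0.508 -0.337  0.064] z [0.006 0.007 0.009]
px [257. 165.] n 1901 rect [ 0.588 -0.099  0.099  0.098] ang 17.4 circ [ 0.588 -0.099  0.05 ] z [0.007 0.008 0.009]
0.0105
px [408.  74.] n 809 rect [0.5   0.126 0.101 0.102] ang 36.5 circ [0.5   0.126 0.052] z [0.011 0.012 0.013]
px [ 79. 102.] n 400 rect [ 0.456 -0.324  0.098  0.022] ang 82.2 circ [ 0.455 -0.324  0.05 ] z [0.011 0.012 0.013]
px [ 98. 175.] n 412 rect [ 0.541 -0.339  0.097  0.05 ] ang 82.1 circ [ 0.543 -0.34   0.052] z [0.011 0.012 0.013]
0.045
px [102.  30.] n 119 rect [ 0.382 -0.254  0.021 
[... 471 characters left out ...]
3 circ [ 0.507 -0.208  0.033] z [0.095 0.12  0.121]
px [ 35. 145.] n 4097 rect [ 0.503 -0.33   0.055  0.065] ang 66.3 circ [ 0.501 -0.335  0.033] z [0.088 0.126 0.127]
px [255. 179.] n 363 rect [ 0.587 -0.1    0.024  0.026] ang 79.6 circ [ 0.588 -0.1    0.013] z [0.085 0.092 0.095]
px [368. 338.] n 105 rect [0.848 0.018 0.017 0.011] ang 46.3 circ [0.848 0.018 0.009] z [0.081 0.086 0.09 ]
px [342. 342.] n 101 rect [ 0.848 -0.019  0.01   0.017] ang 52.6 circ [ 0.848 -0.02   0.009] z [0.081 0.086 0.091]
px [356. 344.] n 105 rect [ 0.857 -0.     0.011  0.016] ang 68.4 circ [ 0.857 -0.     0.008] z [0.081 0.086 0.091]
at [ 0.5873 -0.098   0.2597] yaw 79.6 -> x -0.2487 y -0.0003 z 0.0421 spin 89.6
```

The shuttlecock reads within 1 mm of the coaster centre. Now the tube in the tray: the jaws fit on both sides at the present yaw.

```bash
python3 -m handwheel '[{"fingers":1,"x":-0.2487,"y":0,"z":0.042,"spin":0},{"fingers":1,"x":-0.2487,"y":0,"z":0.042,"spin":0},{"fingers":1,"x":-0.2487,"y":0,"z":0.042,"spin":0},{"fingers":1,"x":-0.2487,"y":0,"z":0.042,"spin":0},{"fingers":1,"x":-0.2487,"y":0,"z":0.042,"spin":0},{"fingers":1,"x":-0.2487,"y":0,"z":0.042,"spin":0},{"fingers":1,"x":-0.2487,"y":0,"z":0.042,"spin":0},{"fingers":1,"x":-0.2487,"y":0,"z":0.042,"spin":0},{"fingers":1,"x":-0.2487,"y":0,"z":0.042,"spin":0},{"fingers":1,"x":-0.2487,"y":0,"z":0.042,"spin":0}]' 15
python3 - <<'E'
from m import *
p,d,K=snap('wrist'); W=world(d,K); save(p,'w6.png')
for lo,hi in((.0105,.014),(.12,.15)): print(lo); blobs(W,p,lo,hi,100)
go(.501,-.335,.1)
E
```

```text
time_s: 15.45
ee_pos: [0.5017, -0.334, 0.2599]
eef_rot: [-1.571, 0.0, 1.391]
force: [0.3, 0.4, 0.6]
grip_width: 0.0938
0.0105
px [263. 155.] n 766 rect [ 0.505 -0.333  0.097  0.119] ang 79.8 circ [ 0.505 -0.333  0.076] z [0.011 0.012 0.013]
0.12
px [296.  40.] n 2459 rect [ 0.367 -0.271  0.065  0.064] ang 79.0 circ [ 0.366 -0.271  0.033] z [0.12  0.121 0.122]
px [372. 169.] n 2115 rect [ 0.506 -0.208  0.064  0.064] ang 37.1 circ [ 0.507 -0.208  0.033] z [0.12  0.121 0.122]
px [256. 185.] n 2770 rect [ 0.501 -0.335  0.064  0.065] ang 82.0 circ [ 0.501 -0.335  0.033] z [0.125 0.126 0.128]
px [147. 226.] n 795 rect [ 0.526 -0.467  0.032  0.064] ang 32.0 circ [ 0.537 -0.46   0.032] z [0.12  0.121 0.122]
at [ 0.5016 -0.3341  0.2599] yaw 79.68 -> x -0.0009 y 0.1599 z 0.0005 spin 0.0
```

View pics/w6.png

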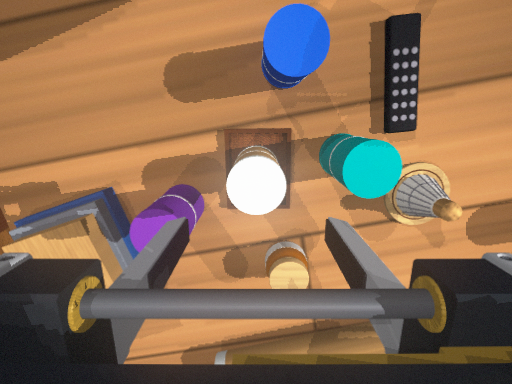

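The white-capped tube is centred at (256,185), with the jaws clear of purple (170,215) and teal (360,165). I descend and grasp.

```bash
python3 -m handwheel '[{"fingers":1,"x":-0.001,"y":0.04,"z":0,"spin":0},{"fingers":1,"x":-0.001,"y":0.08,"z":0,"spin":0},{"fingers":1,"x":-0.001,"y":0.12,"z":0,"spin":0},{"fingers":1,"x":-0.001,"y":0.145,"z":0,"spin":0},{"fingers":1,"x":-0.001,"y":0.157,"z":0,"spin":0},{"fingers":1,"x":-0.001,"y":0.16,"z":0,"spin":0},{"fingers":1,"x":-0.001,"y":0.16,"z":0,"spin":0},{"fingers":0.7,"x":-0.001,"y":0.16,"z":0,"spin":0},{"fingers":0.5,"x":-0.001,"y":0.16,"z":0,"spin":0},{"fingers":0.4,"x":-0.001,"y":0.16,"z":0,"spin":0}]' 12
python3 -m handwheel '[{"fingers":0.3,"x":0,"y":0,"z":0,"spin":0},{"fingers":0.1,"x":0,"y":0,"z":0,"spin":0},{"fingers":-0.3,"x":0,"y":0,"z":0,"spin":0},{"fingers":-1,"x":0,"y":0,"z":0,"spin":0},{"fingers":-1,"x":0,"y":0,"z":0,"spin":0},{"fingers":-1,"x":0,"y":-0.01,"z":0,"spin":0},{"fingers":-1,"x":0,"y":-0.03,"z":0,"spin":0},{"fingers":-1,"x":0,"y":-0.06,"z":0,"spin":0},{"fingers":-1,"x":0,"y":-0.1,"z":0,"spin":0},{"fingers":-1,"x":0,"y":-0.14,"z":0,"spin":0}]' 12
python3 -m handwheel '[{"fingers":-1,"x":0,"y":-0.01,"z":0,"spin":0},{"fingers":-1,"x":0,"y":-0.015,"z":0,"spin":0},{"fingers":-1,"x":0,"y":-0.015,"z":0,"spin":0},{"fingers":-1,"x":0,"y":-0.015,"z":0,"spin":0},{"fingers":-1,"x":0,"y":-0.015,"z":0,"spin":0},{"fingers":-1,"x":0,"y":-0.015,"z":0,"spin":0},{"fingers":-1,"x":0,"y":-0.015,"z":0,"spin":0},{"fingers":-1,"x":0,"y":-0.015,"z":0,"spin":0},{"fingers":-1,"x":0,"y":-0.015,"z":0,"spin":0},{"fingers":-1,"x":0,"y":-0.015,"z":0,"spin":0}]' 12
python3 - <<'E'
from m import *
go(.5,.126,.256)
p,d,K=snap('wrist'); W=world(d,K)
for lo,hi in((.0105,.014),(.27,.3)): print(lo); blobs(W,p,lo,hi,100)
E
```

```text
time_s: 16.5
ee_pos: [0.5012, -0.3362, 0.1006]
eef_rot: [-1.572, 0.001, 1.389]
force: [0.5, 0.0, 0.6]
grip_width: 0.0732
time_s: 17.5
ee_pos: [0.5006, -0.3358, 0.2414]
eef_rot: [-1.57, -0.0, 1.389]
force: [-0.2, 0.2, -0.7]
grip_width: 0.064
time_s: 18.5
ee_pos: [0.501, -0.336, 0.2548]
eef_rot: [-1.571, -0.0, 1.389]
force: [0.8, -0.6, -0.2]
grip_width: 0.0641
at [ 0.501  -0.336   0.2548] yaw 79.6 -> x 0.4542 y -0.0012 z 0.0844 spin 0.0
0.0105
px [261. 146.] n 685 rect [ 0.487 -0.33   0.096  0.083] ang 79.7 circ [ 0.488 -0.33   0.063] z [0.011 0.012 0.013]
0.27
px [256. 248.] n 11419 rect [ 0.498 -0.334  0.063  0.072] ang 27.0 circ [ 0.494 -0.335  0.044] z [0.277 0.282 0.293]
```

```bash
python3 -m handwheel '[{"fingers":-1,"x":0.02,"y":0,"z":0.0037,"spin":0},{"fingers":-1,"x":0.06,"y":0,"z":0.011,"spin":0},{"fingers":-1,"x":0.1,"y":0,"z":0.0186,"spin":0},{"fingers":-1,"x":0.14,"y":0,"z":0.026,"spin":0},{"fingers":-1,"x":0.18,"y":0,"z":0.033,"spin":0},{"fingers":-1,"x":0.22,"y":0,"z":0.041,"spin":0},{"fingers":-1,"x":0.26,"y":0,"z":0.048,"spin":0},{"fingers":-1,"x":0.3,"y":0,"z":0.056,"spin":0},{"fingers":-1,"x":0.34,"y":0,"z":0.063,"spin":0},{"fingers":-1,"x":0.37,"y":0,"z":0.069,"spin":0}]' 12
python3 -m handwheel '[{"fingers":-1,"x":0.03,"y":0,"z":0.0055,"spin":0},{"fingers":-1,"x":0.055,"y":0,"z":0.01,"spin":0},{"fingers":-1,"x":0.075,"y":0,"z":0.014,"spin":0},{"fingers":-1,"x":0.084,"y":0,"z":0.0155,"spin":0},{"fingers":-1,"x":0.084,"y":0.02,"z":0.0155,"spin":0},{"fingers":-1,"x":0.084,"y":0.05,"z":0.0155,"spin":0},{"fingers":-1,"x":0.084,"y":0.08,"z":0.0155,"spin":0},{"fingers":-1,"x":0.084,"y":0.1,"z":0.0155,"spin":0},{"fingers":-1,"x":0.084,"y":0.1,"z":0.0155,"spin":0},{"fingers":-1,"x":0.084,"y":0.1,"z":0.0155,"spin":0}]' 12
python3 - <<'E'
from m import *
go(.5,.1265,.101)
p,d,K=snap('wrist'); W=world(d,K);save(p,'w7.png')
for lo,hi in((.0045,.009),(.0105,.014),(.165,.19)): print(lo); blobs(W,p,lo,hi,100)
p,d,K=snap('scene'); save(cv2.resize(p[150:260,220:350],None,fx=5,fy=5,interpolation=cv2.INTER_CUBIC),'s2.png')
W=world(d,K);blobs(W,p,.0105,.014,60)
E
```

```text
time_s: 19.55
ee_pos: [0.4996, 0.0425, 0.255]
eef_rot: [-1.571, -0.0, 1.39]
force: [0.3, -0.9, -1.4]
grip_width: 0.0642
time_s: 20.55
ee_pos: [0.5001, 0.1255, 0.1555]
eef_rot: [-1.571, -0.0, 1.389]
force: [0.7, -0.8, -0.6]
grip_width: 0.064
at [0.5001 0.1255 0.1555] yaw 79.58 -> x 0.0009 y 0.0545 z 0.0003 spin 0.0
0.0045
px [ 44. 140.] n 416 rect [ 0.414 -0.096  0.005  0.149] ang 85.0 circ [ 0.414 -0.098  0.074] z [0.005 0.007 0.009]
px [257. 163.] n 1823 rect [0.485 0.129 0.093 0.061] ang 79.0 circ [0.501 0.126 0.047] z [0.005 0.006 0.007]
px [425. 197.] n 3962 rect [0.57  0.328 0.111 0.111] ang 86.7 circ [0.569 0.328 0.076] z [0.005 0.006 0.007]
px [480. 231.] n 145 rect [0.599 0.379 0.007 0.056] ang 84.4 circ [0.599 0.377 0.028] z [0.005 0.006 0.007]
px [  9. 234.] n 141 rect [ 0.509 -0.179  0.01   0.043] ang 85.9 circ [ 0.509 -0.184  0.022] z [0.005 0.007 0.009]
px [ 84. 255.] n 736 rect [ 0.553 -0.101  0.03   0.09 ] ang 4.7 circ [ 0.567 -0.1    0.045] z [0.006 0.008 0.009]
px [258. 328.] n 145 rect [0.694 0.091 0.036 0.009] ang 81.4 circ [0.693 0.091 0.018] z [0.005 0.006 0.009]
0.0105
px [27. 96.] n 127 rect [ 0.363 -0.092  0.003  0.045] ang 85.8 circ [ 0.363 -0.092  0.023] z [0.011 0.013 0.014]
px [ 47. 163.] n 222 rect [ 0.438 -0.098  0.004  0.1  ] ang 85.0 circ [ 0.438 -0.098  0.05 ] z [0.011 0.012 0.014]
px [258. 163.] n 731 rect [0.485 0.129 0.102 0.071] ang 78.9 circ [0.5   0.126 0.052] z [0.011 0.012 0.013]
px [420. 211.] n 113 rect [0.567 0.304 0.005 0.071] ang 77.8 circ [0.567 0.305 0.036] z [0.011 0.012 0.014]
0.165
px [256. 246.] n 10778 rect [0.493 0.127 0.089 0.051] ang 79.7 circ [0.493 0.127 0.044] z [0.174 0.182 0.184]
px [369. 168.] n 124 rect [ 0.102 -0.013  0.133  0.043] ang 87.8 circ [ 0.102 -0.013  0.067] z [0.011 0.012 0.014]
px [420. 178.] n 137 rect [-0.031  0.102  0.146  0.038] ang 10.9 circ [-0.028  0.091  0.073] z [0.011 0.012 0.014]
```

View pics/w7.png

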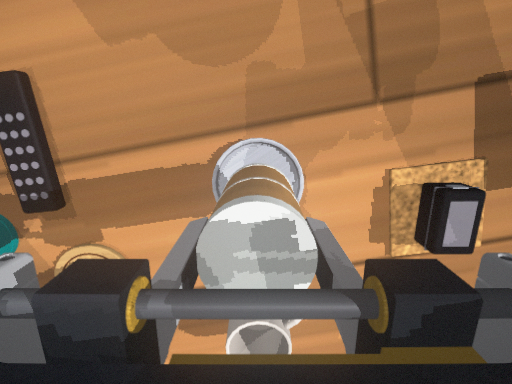

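The tube is held upright over the dish (rim centred near (258,178)) and the alignment is good. I lower it.

```bash
python3 -m handwheel '[{"fingers":-1,"x":0.001,"y":0.015,"z":0,"spin":0},{"fingers":-1,"x":0.001,"y":0.03,"z":0,"spin":0},{"fingers":-1,"x":0.001,"y":0.04,"z":0,"spin":0},{"fingers":-1,"x":0.001,"y":0.047,"z":0,"spin":0},{"fingers":-1,"x":0.001,"y":0.051,"z":0,"spin":0},{"fingers":-1,"x":0.001,"y":0.053,"z":0,"spin":0},{"fingers":-1,"x":0.001,"y":0.0545,"z":0,"spin":0},{"fingers":-1,"x":0.001,"y":0.0555,"z":0,"spin":0},{"fingers":-1,"x":0.001,"y":0.0555,"z":0,"spin":0},{"fingers":-1,"x":0.001,"y":0.0555,"z":0,"spin":0}]' 12
python3 -m handwheel '[{"fingers":0.37,"x":0,"y":0,"z":0,"spin":0},{"fingers":0.45,"x":0,"y":0,"z":0,"spin":0},{"fingers":0.6,"x":0,"y":0,"z":0,"spin":0},{"fingers":1,"x":0,"y":0,"z":0,"spin":0},{"fingers":1,"x":0,"y":0,"z":0,"spin":0},{"fingers":1,"x":0,"y":-0.02,"z":0,"spin":0},{"fingers":1,"x":0,"y":-0.05,"z":0,"spin":0},{"fingers":1,"x":0,"y":-0.09,"z":0,"spin":0},{"fingers":1,"x":0,"y":-0.13,"z":0,"spin":0},{"fingers":1,"x":0,"y":-0.15,"z":0,"spin":0}]' 12
python3 - <<'E'
from m import *
p,d,K=snap('wrist'); W=world(d,K);save(p,'w8.png')
for lo,hi in((.0105,.014),(.04,.05),(.115,.14)): print(lo); blobs(W,p,lo,hi,100)
go(.571,.326,.25)
E
```

```text
time_s: 21.65
ee_pos: [0.5004, 0.127, 0.0998]
eef_rot: [-1.572, -0.001, 1.389]
force: [0.1, 3.3, 4.8]
grip_width: 0.0641
time_s: 22.65
ee_pos: [0.5005, 0.1268, 0.2527]
eef_rot: [-1.574, -0.001, 1.389]
force: [-0.4, -0.6, -1.6]
grip_width: 0.0939
0.0105
px [255. 152.] n 438 rect [0.486 0.128 0.102 0.074] ang 83.4 circ [0.5   0.126 0.051] z [0.011 0.012 0.013]
0.04
px [407. 195.] n 1702 rect [0.571 0.325 0.047 0.071] ang 79.5 circ [0.571 0.325 0.041] z [0.043 0.046 0.048]
px [ 39. 212.] n 249 rect [ 0.504 -0.189  0.062  0.026] ang 11.7 circ [ 0.506 -0.201  0.031] z [0.041 0.045 0.049]
px [120. 251.] n 219 rect [ 0.581 -0.091  0.043  0.023] ang 40.5 circ [ 0.585 -0.096  0.022] z [0.04  0.045 0.05 ]
px [255. 265.] n 138 rect [0.641 0.098 0.065 0.021] ang 86.1 circ [0.651 0.098 0.032] z [0.041 0.045 0.049]
px [333. 348.] n 695 rect [0.807 0.177 0.198 0.008] ang 86.6 circ [0.806 0.177 0.099] z [0.04  0.045 0.049]
0.115
px [257. 186.] n 2926 rect [0.5   0.128 0.064 0.065] ang 52.3 circ [0.5   0.127 0.033] z [0.125 0.126 0.128]
at [0.5011 0.1269 0.2546] yaw 79.6 -> x 0.2084 y 0.0053 z -0.0328 spin 0.0
```

The tube stands in the dish at (0.500,0.127), within 1 mm. Back for the case.

```bash
python3 -m handwheel '[{"fingers":1,"x":0.05,"y":0,"z":-0.008,"spin":0},{"fingers":1,"x":0.1,"y":0,"z":-0.016,"spin":0},{"fingers":1,"x":0.15,"y":0,"z":-0.025,"spin":0},{"fingers":1,"x":0.19,"y":0,"z":-0.031,"spin":0},{"fingers":1,"x":0.208,"y":0,"z":-0.033,"spin":0},{"fingers":1,"x":0.208,"y":0.04,"z":-0.033,"spin":0},{"fingers":1,"x":0.208,"y":0.08,"z":-0.033,"spin":0},{"fingers":1,"x":0.208,"y":0.12,"z":-0.033,"spin":0},{"fingers":1,"x":0.208,"y":0.13,"z":-0.033,"spin":0},{"fingers":1,"x":0.208,"y":0.13,"z":-0.033,"spin":0}]' 15
python3 -c "
from h import *
go(.571,.3258,.048,79.5)"
```

```text
time_s: 23.7
ee_pos: [0.5695, 0.3251, 0.118]
eef_rot: [-1.568, 0.002, 1.389]
force: [-0.6, 0.0, 1.1]
grip_width: 0.0941
at [0.5695 0.3251 0.118 ] yaw 79.6 -> x 0.0011 y 0.0700 z -0.0015 spin 0.1
```

```bash
python3 -m handwheel '[{"fingers":1,"x":0.001,"y":0.03,"z":-0.001,"spin":0},{"fingers":1,"x":0.001,"y":0.055,"z":-0.001,"spin":0},{"fingers":1,"x":0.001,"y":0.068,"z":-0.001,"spin":0},{"fingers":1,"x":0.001,"y":0.072,"z":-0.001,"spin":0},{"fingers":0.5,"x":0.001,"y":0.072,"z":-0.001,"spin":0},{"fingers":0.2,"x":0.001,"y":0.072,"z":-0.001,"spin":0},{"fingers":0,"x":0.001,"y":0.072,"z":-0.001,"spin":0},{"fingers":-1,"x":0.001,"y":0.072,"z":-0.001,"spin":0},{"fingers":-1,"x":0.001,"y":0.072,"z":-0.001,"spin":0},{"fingers":-1,"x":0.001,"y":0.072,"z":-0.001,"spin":0}]' 15
python3 -m handwheel '[{"fingers":-1,"x":0,"y":0,"z":0,"spin":0},{"fingers":-1,"x":0,"y":0,"z":0,"spin":0},{"fingers":-1,"x":0,"y":-0.01,"z":0,"spin":0},{"fingers":-1,"x":0,"y":-0.04,"z":0,"spin":0},{"fingers":-1,"x":0,"y":-0.08,"z":0,"spin":0},{"fingers":-1,"x":0,"y":-0.12,"z":0,"spin":0},{"fingers":-1,"x":0,"y":-0.16,"z":0,"spin":0},{"fingers":-1,"x":0,"y":-0.18,"z":0,"spin":0},{"fingers":-1,"x":0,"y":-0.18,"z":0,"spin":0},{"fingers":-1,"x":0,"y":-0.18,"z":0,"spin":0}]' 15
python3 -c "
from h import *
go(.5045,-.333,.228,79.8)"
```

```text
time_s: 24.7
ee_pos: [0.5712, 0.3262, 0.0474]
eef_rot: [-1.571, -0.0, 1.389]
force: [-0.3, 0.3, -0.3]
grip_width: 0.0493
time_s: 25.7
ee_pos: [0.5709, 0.3261, 0.2265]
eef_rot: [-1.57, 0.001, 1.389]
force: [0.1, -0.8, -2.4]
grip_width: 0.0455
at [0.5709 0.3261 0.2265] yaw 79.6 -> x -0.6602 y -0.0012 z -0.0537 spin -0.2
```

```bash
python3 -m handwheel '[{"fingers":-1,"x":-0.02,"y":0,"z":-0.002,"spin":0},{"fingers":-1,"x":-0.06,"y":0,"z":-0.005,"spin":0},{"fingers":-1,"x":-0.1,"y":0,"z":-0.008,"spin":0},{"fingers":-1,"x":-0.14,"y":0,"z":-0.011,"spin":0},{"fingers":-1,"x":-0.18,"y":0,"z":-0.015,"spin":0},{"fingers":-1,"x":-0.22,"y":0,"z":-0.018,"spin":0},{"fingers":-1,"x":-0.26,"y":0,"z":-0.021,"spin":0},{"fingers":-1,"x":-0.3,"y":0,"z":-0.024,"spin":0},{"fingers":-1,"x":-0.34,"y":0,"z":-0.028,"spin":0},{"fingers":-1,"x":-0.38,"y":0,"z":-0.031,"spin":0}]' 15
python3 -m handwheel '[{"fingers":-1,"x":-0.04,"y":0,"z":-0.003,"spin":0},{"fingers":-1,"x":-0.08,"y":0,"z":-0.007,"spin":0},{"fingers":-1,"x":-0.12,"y":0,"z":-0.01,"spin":0},{"fingers":-1,"x":-0.16,"y":0,"z":-0.013,"spin":0},{"fingers":-1,"x":-0.2,"y":0,"z":-0.016,"spin":0},{"fingers":-1,"x":-0.24,"y":0,"z":-0.02,"spin":0},{"fingers":-1,"x":-0.27,"y":0,"z":-0.022,"spin":0},{"fingers":-1,"x":-0.28,"y":0,"z":-0.023,"spin":0},{"fingers":-1,"x":-0.28,"y":0,"z":-0.023,"spin":0},{"fingers":-1,"x":-0.28,"y":0,"z":-0.023,"spin":0}]' 15
python3 - <<'E'
from m import *
p,d,K=snap('wrist'); W=world(d,K);save(p,'w9.png')
for lo,hi in((.0035,.014),(.0105,.0135),(.21,.24)): print(lo); blobs(W,p,lo,hi,300)
p,d,K=snap('top'); W=world(d,K);save(p,'t2.png'); blobs(W,p,.0105,.0135,100)
go(.5045,-.333,.048,79.8)
E
```

```text
time_s: 26.7
ee_pos: [0.532, -0.0546, 0.2253]
eef_rot: [-1.568, 0.0, 1.389]
force: [1.5, -0.0, -1.1]
grip_width: 0.046
time_s: 27.7
ee_pos: [0.5052, -0.3316, 0.2263]
eef_rot: [-1.569, -0.001, 1.39]
force: [-0.4, 0.5, -1.1]
grip_width: 0.0458
0.0035
px [395.  67.] n 476 rect [ 0.41  -0.137  0.003  0.147] ang 86.3 circ [ 0.411 -0.136  0.074] z [0.004 0.009 0.014]
px [255. 150.] n 3207 rect [ 0.478 -0.329  0.096  0.065] ang 80.2 circ [ 0.478 -0.328  0.057] z [0.005 0.006 0.013]
px [425. 195.] n 1515 rect [ 0.589 -0.097  0.087  0.099] ang 50.2 circ [ 0.587 -0.099  0.05 ] z [0.007 0.008 0.012]
0.0105
px [255. 142.] n 698 rect [ 0.478 -0.329  0.096  0.065] ang 80.2 circ [ 0.478 -0.328  0.057] z [0.011 0.012 0.013]
0.21
px [257. 230.] n 8803 rect [ 0.504 -0.332  0.07   0.073] ang 79.4 circ [ 0.504 -0.332  0.042] z [0.219 0.225 0.229]
px [233. 368.] n 328 rect [ 0.098 -0.032  0.157  0.043] ang 78.0 circ [ 0.089 -0.03   0.079] z [0.011 0.012 0.013]
at [ 0.5055 -0.3314  0.2271] yaw 79.68 -> x -0.0018 y 0.1791 z 0.0006 spin -0.1
```

View pics/w9.png

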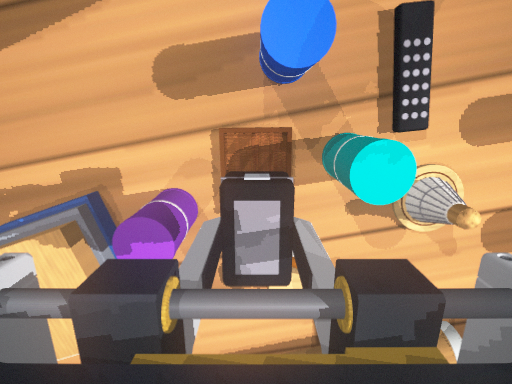

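The case at (257,230) lines up with the tray behind it at (256,150), tray short axis about 80°. I lower it in two steps.

```bash
python3 -m handwheel '[{"fingers":-1,"x":-0.002,"y":0.03,"z":0,"spin":-0.4},{"fingers":-1,"x":-0.002,"y":0.07,"z":0,"spin":-0.4},{"fingers":-1,"x":-0.002,"y":0.11,"z":0,"spin":-0.4},{"fingers":-1,"x":-0.002,"y":0.14,"z":0,"spin":-0.4},{"fingers":-1,"x":-0.002,"y":0.16,"z":0,"spin":-0.4},{"fingers":-1,"x":-0.002,"y":0.17,"z":0,"spin":-0.4},{"fingers":-1,"x":-0.002,"y":0.174,"z":0,"spin":-0.4},{"fingers":-1,"x":-0.002,"y":0.175,"z":0,"spin":-0.4},{"fingers":-1,"x":-0.002,"y":0.175,"z":0,"spin":-0.4},{"fingers":-1,"x":-0.002,"y":0.175,"z":0,"spin":-0.4}]' 15
python3 -c "
from h import *
go(.505,-.3335,.048,80)"
```

```text
time_s: 28.8
ee_pos: [0.5052, -0.3349, 0.0533]
eef_rot: [-1.572, 0.001, 1.396]
force: [0.4, -0.1, -1.2]
grip_width: 0.0461
at [ 0.5052 -0.3349  0.0533] yaw 80.0 -> x 0.0013 y 0.0053 z 0.0004 spin 0.0
```

```bash
python3 -m handwheel '[{"fingers":-1,"x":0.001,"y":0.002,"z":0,"spin":0},{"fingers":-1,"x":0.001,"y":0.004,"z":0,"spin":0},{"fingers":-1,"x":0.001,"y":0.005,"z":0,"spin":0},{"fingers":-1,"x":0.001,"y":0.0057,"z":0,"spin":0},{"fingers":-1,"x":0.001,"y":0.0057,"z":0,"spin":0},{"fingers":-1,"x":0.001,"y":0.0057,"z":0,"spin":0},{"fingers":0,"x":0.001,"y":0.0057,"z":0,"spin":0},{"fingers":0.3,"x":0.001,"y":0.0057,"z":0,"spin":0},{"fingers":0.3,"x":0.001,"y":0.0057,"z":0,"spin":0},{"fingers":0.3,"x":0.001,"y":0.0057,"z":0,"spin":0}]' 15
python3 -m handwheel '[{"fingers":0.3,"x":0,"y":-0.02,"z":0,"spin":0},{"fingers":0.3,"x":0,"y":-0.06,"z":0,"spin":0},{"fingers":0.3,"x":0,"y":-0.1,"z":0,"spin":0},{"fingers":0.3,"x":0,"y":-0.14,"z":0,"spin":0},{"fingers":0.3,"x":0,"y":-0.18,"z":0,"spin":0},{"fingers":0.3,"x":0,"y":-0.21,"z":0,"spin":0},{"fingers":0.3,"x":0,"y":-0.21,"z":0,"spin":0},{"fingers":0.3,"x":0,"y":-0.21,"z":0,"spin":0},{"fingers":0.3,"x":0,"y":-0.21,"z":0,"spin":0},{"fingers":0.3,"x":0,"y":-0.21,"z":0,"spin":0}]' 15
python3 - <<'E'
from m import *
p,d,K=snap('wrist'); W=world(d,K);save(p,'w10.png')
for lo,hi in((.0105,.0135),(.04,.05)): print(lo); blobs(W,p,lo,hi,300)
E
```

```text
time_s: 29.8
ee_pos: [0.5049, -0.3337, 0.0465]
eef_rot: [-1.571, -0.0, 1.396]
force: [-0.5, -0.1, 0.1]
grip_width: 0.0608
time_s: 30.8
ee_pos: [0.5047, -0.3335, 0.2551]
eef_rot: [-1.569, -0.001, 1.396]
force: [-0.1, 0.5, -0.5]
grip_width: 0.0608
0.0105
px [257. 165.] n 1146 rect [ 0.505 -0.333  0.096  0.12 ] ang 80.2 circ [ 0.505 -0.334  0.076] z [0.011 0.012 0.013]
0.04
px [256. 172.] n 1738 rect [ 0.505 -0.334  0.046  0.07 ] ang 80.3 circ [ 0.505 -0.334  0.04 ] z [0.044 0.046 0.047]
px [ 71. 224.] n 1602 rect [ 0.56  -0.626  0.097  0.143] ang 8.5 circ [ 0.559 -0.627  0.085] z [0.043 0.048 0.049]
px [309. 348.] n 427 rect [ 0.803 -0.311  0.008  0.121] ang 2.5 circ [ 0.803 -0.311  0.061] z [0.04  0.045 0.049]
```

View pics/w10.png

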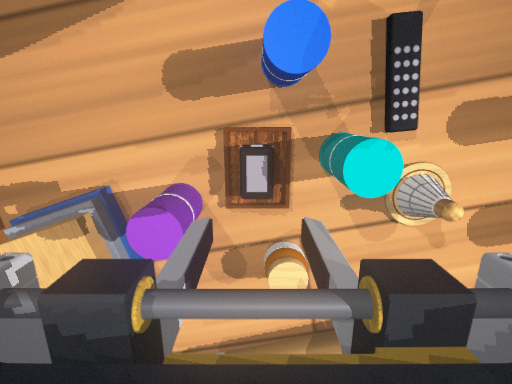

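The case is centred in the tray at (257,170), angle matched to 0.1°. A last overall check with the top camera, compared with the start.

```bash
python3 - <<'E'
from m import *
p,d,K=snap('top'); W=world(d,K);save(p,'t3.png')
for lo,hi in((.016,.03),(.04,.055),(.058,.085),(.085,.105),(.105,.16)): print(lo); blobs(W,p,lo,hi,60)
E
```

```text
0.016
px [432. 146.] n 102 rect [ 0.662 -0.537  0.059  0.011] ang 4.2 circ [ 0.663 -0.54   0.03 ] z [0.018 0.026 0.03 ]
px [264. 177.] n 106 rect [ 0.586 -0.1    0.061  0.06 ] ang 63.9 circ [ 0.586 -0.101  0.032] z [0.017 0.023 0.029]
px [  1. 205.] n 146 rect [0.501 0.58  0.007 0.13 ] ang 89.7 circ [0.501 0.583 0.065] z [0.016 0.022 0.028]
px [271. 244.] n 889 rect [ 0.411 -0.116  0.042  0.149] ang 85.6 circ [ 0.411 -0.117  0.076] z [0.016 0.019 0.021]
px [222. 375.] n 142 rect [0.091 0.008 0.086 0.028] ang 83.2 circ [0.103 0.007 0.043] z [0.017 0.022 0.029]
0.04
px [126.  85.] n 727 rect [0.811 0.256 0.063 0.386] ang 5.8 circ [0.839 0.259 0.193] z [0.041 0.049 0.054]
px [332.  89.] n 713 rect [ 0.803 -0.272  0.013  0.379] ang 3.2 circ [ 0.8   -0.272  0.189] z [0.041 0.049 0.055]
px [440. 141.] n 123 rect [ 0.67  -0.545  0.022  0.049] ang 81.8 circ [ 0.669 -0.552  0.025] z [0.041 0.048 0.051]
px [344. 150.] n 71 rect [ 0.65  -0.302  0.061  0.031] ang 35.0 circ [ 0.656 -0.311  0.031] z [0.04  0.043 0.053]
px [265. 176.] n 84 rect [ 0.584 -0.1    0.044  0.041] ang 73.3 circ [ 0.586 -0
[... 1043 characters left out ...]
64 0.08 ]
px [328. 260.] n 65 rect [ 0.375 -0.253  0.023  0.06 ] ang 59.3 circ [ 0.369 -0.263  0.03 ] z [0.063 0.073 0.084]
0.085
px [266. 171.] n 94 rect [ 0.587 -0.1    0.024  0.024] ang 89.9 circ [ 0.586 -0.1    0.013] z [0.087 0.092 0.096]
px [405. 192.] n 60 rect [ 0.537 -0.428  0.038  0.007] ang 3.0 circ [ 0.537 -0.432  0.019] z [0.086 0.094 0.104]
0.105
px [314. 205.] n 670 rect [ 0.505 -0.207  0.064  0.063] ang 90.0 circ [ 0.505 -0.208  0.033] z [0.118 0.121 0.123]
px [165. 208.] n 713 rect [0.499 0.128 0.065 0.064] ang 58.9 circ [0.499 0.128 0.033] z [0.123 0.127 0.129]
px [342. 267.] n 682 rect [ 0.365 -0.269  0.065  0.063] ang 71.5 circ [ 0.365 -0.269  0.033] z [0.118 0.121 0.123]
```

View pics/t3.png

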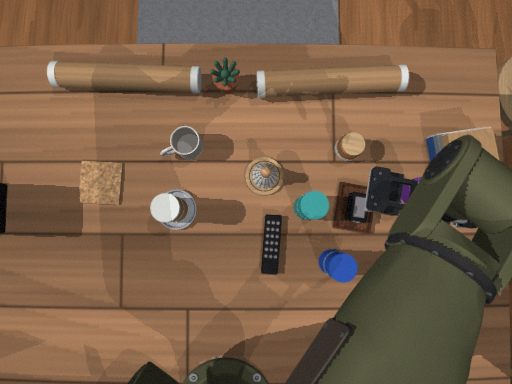

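Everything is in place: tube in the dish (165,208), shuttlecock on the coaster (265,175), case in the tray (357,208), mat empty. The mug, jar and remote have not moved. The gripper is clear of everything, so I hand in.

```bash
python3 -c "
from h import *
print(workorder.hand_in())"
```

```text
the job is handed in; nothing more can be done
None
```

All three things are in their places, and the job was handed in at about 31 s of robot time. I set the case down on the cork mat first and let go of it. Then I moved the shuttlecock to the coaster, the tube to the dish, and the case from the mat to the tray.

- **Placing:** in the last checks each thing read within about 2 mm of the middle of its place. The case's long side was within about 0.1° of the tray's by the wrist camera; the top camera's coarser reading was about 1° off that. The measured heights fit all three lying or standing flat, and the mat is empty.
- **Left alone:** the mug, the candle jar, the remote control and the teal and blue tubes read the same as at the start, within 1–2 mm. The purple tube was mostly hidden behind the gripper in the last top picture. The wrist picture just before showed it standing in its place.
- **Disagreements:** the top and wrist cameras differed by only 1–2 mm, within calibration. One move command was refused for missing "spin" values before anything moved. No check failed.

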